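# Swap the caddy's odour filters and close up

## Task

Change over the scrap caddy's two odour filters: the used one, now in the vent of the steel caddy, goes into the stoneware dish, and the spare from the dish goes into the caddy's vent. Close both, with the steel vent cap over the caddy's vent and the wooden cover over the dish, each sitting flat in its place. Caddy and dish stay upright on the bench, the cork mat is free for setting something down meanwhile, and the brush and the scraper are to be left where they lie.

Things in the scene. Friction and masses are not known exactly. Their poses are not given: they have to be found in the camera images.
- caddy_well (a point): Round steel scrap caddy, 130 mm across, flat lid top 124 mm above the bench, 1.5 kg, loose. Point: centre of the vent floor, on the lid top, z up. Around it a thin steel collar (inside 72 mm, outside 78 mm across) rises 12 mm from the lid: a filter stands inside it, 8 mm free all round; the vent cap goes over its outside and rests on the lid top.
- dish_well (a point): Low round white stoneware dish, 136 mm across, 0.6 kg, loose. Point: centre of its inner floor, 8 mm above the bench, z up. Around it a thick ring (inside 76 mm, outside 96 mm across) rises 12 mm from the floor: a filter stands inside it, 10 mm free all round; the wooden cover goes over its outside and rests on the flat foot, level with the inner floor.
- mat_top (a point): Flat round cork mat, 110 mm across and 6 mm thick, fixed to the bench, empty at the start: a free spot to set something down on. This point is the centre of its upper face.
- used_grip (a point): Used filter, in the caddy's vent at the start: rigid black disc, 56 mm across, 12 mm thick, with a straight upright bar on top as its grip (36 mm along the filter's x, 12 mm thick along its y, 32 mm tall); 44 mm high in all, 70 g. Point: on its axis in the bar, 10 mm below the bar's top, 34 mm above the underside, z up.
- spare_grip (a point): Spare filter, in the dish at the start: the same black disc, 56 mm across, 12 mm thick, but with a round upright post as its grip (20 mm across, 32 mm tall); 44 mm high in all, 70 g. Point: on its axis in the post, 10 mm below the post's top, 34 mm above the underside, z up.
- cap_grip (a point): Caddy's vent cap, on the bench at the start: steel bell, open below, air slots; 102 mm across (94 inside), 52 mm high (49 inside, so it covers a filter), with a dark bar on top as its grip (48 mm along its x, 14 mm thick along its y, 32 mm tall); 160 g. Point: on its axis in the bar, 10 mm below the bar's top, 74 mm above its rim, z up. Set straight down, it stays by its weight.
- cover_grip (a point): Dish's cover, on the bench at the start: turned beechwood bell, open below; 120 mm across (112 inside), 55 mm high (49 inside, so it covers a filter), with a round knob on top (28 mm across in its upper 18 mm, 24 below, 32 mm tall); 170 g. Point: on its axis in the knob, 10 mm below the knob's top, 77 mm above its rim, z up.
- brush_mid (a point): Beechwood scrubbing brush lying bristles down among the things, 96 mm long (its y), 42 mm wide, 36 mm high; this point is its centre. To be left alone.
- scraper_mid (a point): Flat teal silicone bowl scraper lying on the bench, 88 mm long (its y), 52 mm wide, up to 11 mm thick; this point is near its centre, 5 mm up. To be left alone.
Not all that is in view belongs to the job. What is shaped like the part that bears cap_grip but pink or yellow is not meant.

How it is judged (in metres and radians):
At the end, for the whole second after the job is handed in: Used filter in the dish, spare in the caddy's vent, steel cap over the vent, wooden cover over the dish: each within 13 mm of the centre of its place, down within 5 mm, upright within 0.07 rad; caddy and dish upright within 0.07 rad; all released and at rest (horizontal distance between each of used_grip, cover_grip and dish_well below 0.013 m and z of used_grip in the frame of dish_well between 0.029 and 0.039 m and angle between each of used_grip, spare_grip, cap_grip, cover_grip, caddy_well, dish_well's own z axis and vertical below 0.07 rad and horizontal distance between each of spare_grip, cap_grip and caddy_well below 0.013 m and z of spare_grip in the frame of caddy_well between 0.029 and 0.039 m and z of cap_grip in the frame of caddy_well between 0.069 and 0.079 m and z of cover_grip in the frame of dish_well between 0.072 and 0.082 m); the robot touches nothing.
It fails at once if the brush or the scraper is moved by more than 25 mm (distance of any of brush_mid, scraper_mid from where it was at the start of the episode above 0.025 m).
It fails at once if the caddy or the dish is tipped or lifted off the bench (angle between any of caddy_well, dish_well's own z axis and vertical above 0.35 rad or height (world z) of caddy_well above 0.17 m or height (world z) of dish_well above 0.055 m).
It also fails if it takes over 138 s, if anything falls off the work surface, if the arm or the gripper's body presses on something with over 40 N, if the wrist force passes 120 N, or if a joint passes its speed limit or range.

## Robot

A 7-joint arm with a two-finger parallel gripper is mounted at the origin on the work surface. World frame = base frame: x ahead of the robot, y to its left, z up, the work surface at z = 0. Lengths are in mm, angles in rad, forces in N, time in s.
With the tool pointing down it reaches from about 400 to 875 mm from the base axis. Payload 4.4 kg.
Tool frame: the origin (TCP) lies on the centre line of the jaws, within the pads' length; the fingertips stand 25 mm ahead of it and the grasp point (between the pads) lies 6 mm ahead of it; x points along the fingers, y is the direction in which the jaws open and shut, and the axes are right-handed (so a half turn about x gives the same grasp; the last joint's range is limited). The gripper opens to 85 mm and grips with 20 to 120 N. Pads are 22 mm wide; open, the fingers measure 114 mm over their backs; the gripper's body (76 mm by 85 mm) begins 54 mm behind the grasp point. The pads swing forward as they close: fully open they stand 13 mm farther back than shut.
Start: joints at [-1.346, 0.628, 0.038, 1.517, -0.027, 0.996, -0.02], TCP at [186.343, 622.731, 236.213] pointing down, gripper open.
Joint ranges: [-3.06, 3.06], [-0.37, 2.12], [-1.25, 1.32], [0.18, 2.47], [-1.1, 4.24], [0.23, 1.98], [-2.94, 2.94]. Speed limits (rad/s): [2.57, 2.57, 3.14, 3.14, 3.14, 3.14, 3.14].

## Interface

Orientations are given as [roll, pitch, yaw] about the fixed x, y, z axes, in that order (R = Rz(yaw) Ry(pitch) Rx(roll)).
In Python, from cell import * gives the robot as it stands. The module is installed in compiled form; this text tells all that it offers.
- The arm moves only by the tool jog_arm, never from a script. Its argument "series" is a list of rows, each a list of 3 entries, a list of its own where there are three numbers: the turn, a rotation vector about the tool's x, y, z in degrees, then the shift along the tool's x, y, z in mm, then the gripper's target within -1 to 1 (shut at 1, half-way at 0, fully open at -1). In form: [[[rx, ry, rz], [dx, dy, dz], hand], ...]. A call has 1 to 8 rows; each row shifts and turns the commanded pose from where the row before left it, along the tool's axes as they then stand; what a row does not reach is not made up. A row lasts 1/8 s, in which the tool goes at most 62.5 mm and 10.7 degrees, less where a joint would pass 70% of its speed; a pose out of reach is approached as far as the arm can. A call is refused whole if a number of a shift passes 62.5 or a number of a turn 10.7, either way. A call with a gripper value outside its range is refused whole. The fingers move at their own pace and stop on an object; the grip force is fixed at half the most. Time passes only in rows, so rows that do not move let the fingers close. It gives the time, the measured TCP pose, the force and the opening at its end, in the units of the state.
- read_state(): the state, without advancing time (a new reading comes with each control period).
- get_image(name): name is "side" or "top" or "wrist"; returns a dict with "img" (480x640x3 uint8, red, green, blue), "range_z" (480x640 float32, mm along the optical axis (not along the pixel's ray), 0 where there is no reading), "fovy" (degrees; the focal length in pixels is half the picture's height over the tangent of half this angle, whatever the lens; pixels are square), "cx", "cy" (the principal point, pixels), "k1" (the pictures are not rectified: a ray, as slopes to the right and down, at radius r is drawn at 1 + k1 r^2 times it, then the intrinsics apply), "cam_to_world" (4x4, takes a point from camera to world coordinates). Camera axes: x right, y up, looking along -z (the intrinsics and any distortion apply to the point x, -y, -z); pixel columns grow to the right and rows downward; lengths in mm; the calibration is good to about 2 mm. A picture is of the moment at which its call begins.
- finish_job(): hands the job in, once; it reports no verdict.
The state is a dict: "clock": time; "qpos": joint angles; "qd": joint speeds; "tau": joint torques, N m; "eef_pos": TCP position; "tool_rot": TCP orientation; "force": force on the tool from outside, world axes, zero at the start; "torque": the same for the moment, N m; "width": finger opening in mm.
Only numpy, scipy, OpenCV 4.12 (cv2) and the standard library are available. Lean on these libraries where they do the work, as an engineer would, in place of code of your own. Each camera call takes 0.05 s, during which the arm holds its last target. There are 200 camera calls.

## Working session

There is one attempt and no reset: what is moved stays moved. The work goes in short steps, Python scripts to look and compute and a tool call to move; the robot and the scene stay as the last step left them, time stands still between calls to the robot, and variables do not carry over. Pictures are saved under pics/ and viewed, about 12 in all and at most 16, crops included, and the job is handed in when it is done.

Besides the shell and the picture viewer there is one more tool, called after ">>>" as a command line: name --argument value ..., lists and objects as JSON in quotes. jog_arm: Moves the arm, as the interface text tells. Its arguments: {"type":"object","properties":{"series":{"type":"array"}},"required":["series"]}

```bash
mkdir -p pics; cat > h.py <<'E'
from cell import *
import numpy as np, cv2
def take(name,tag):
    d=get_image(name); np.savez(f'{tag}.npz',**d)
    cv2.imwrite(f'pics/{tag}.png',d['img'][:,:,::-1]); return d
def load(tag):
    d=np.load(f'{tag}.npz'); return {k:d[k] for k in d.files}
def world(d):
    "HxWx3 world points from depth"
    f=240/np.tan(np.radians(float(d['fovy']))/2); cx,cy,k=float(d['cx']),float(d['cy']),float(d['k1'])
    v,u=np.mgrid[0:480,0:640].astype(np.float32)
    K=np.array([[f,0,cx],[0,f,cy],[0,0,1]])
    p=cv2.undistortPoints(np.stack([u,v],-1).reshape(-1,1,2),K,np.array([k,0,0,0,0.])).reshape(480,640,2)
    z=d['range_z']; P=np.stack([p[...,0]*z,-p[...,1]*z,-z],-1)
    T=d['cam_to_world']; W=P@T[:3,:3].T+T[:3,3]; W[z==0]=np.nan; return W
E
python3 - <<'E'
from h import *
for n in('top','side','wrist'):
    d=take(n,n+'0'); print(n,d['fovy'],d['cx'],d['cy'],d['k1'],d['cam_to_world'].round(3).tolist())
s=read_state(); print({k:np.round(v,3) for k,v in s.items()})
E
```

```text
top 47.32011066904501 326.23746155104493 244.2622636843776 -0.10197221822130564 [[0.011, 0.992, -0.127, 312.726], [-1.0, 0.008, -0.02, -14.671], [-0.019, 0.127, 0.992, 1355.357], [0.0, 0.0, 0.0, 1.0]]
side 55.64800751685461 314.22911531883096 241.59174215400583 -0.08353002554742256 [[0.671, 0.39, -0.631, -146.535], [-0.741, 0.357, -0.569, -592.044], [0.003, 0.849, 0.528, 649.804], [0.0, 0.0, 0.0, 1.0]]
wrist 59.72054796692856 320.0305203725861 244.6669408251384 -0.015086275701111882 [[0.286, -0.921, -0.264, 118.393], [0.958, 0.275, 0.08, 642.822], [-0.001, -0.276, 0.961, 373.114], [0.0, 0.0, 0.0, 1.0]]
{'clock': np.float64(0.15), 'qpos': array([-1.346,  0.629,  0.038,  1.518, -0.027,  0.996, -0.02 ]), 'qd': array([-0.001, -0.002,  0.001, -0.002,  0.001, -0.   , -0.001]), 'tau': array([ 2.0000e-03, -5.6380e+01,  1.2280e+00, -1.9365e+01,  1.1000e-02,
        7.0000e-03, -0.0000e+00]), 'eef_pos': array([186.209, 622.301, 235.523]), 'tool_rot': array([-1.556,  1.569, -1.847]), 'force': array([ 0.695, -0.304,  0.8  ]), 'torque': array([ 0.009, -0.009,  0.001]), 'width': np.float64(85.445)}
```

View pics/top0.png

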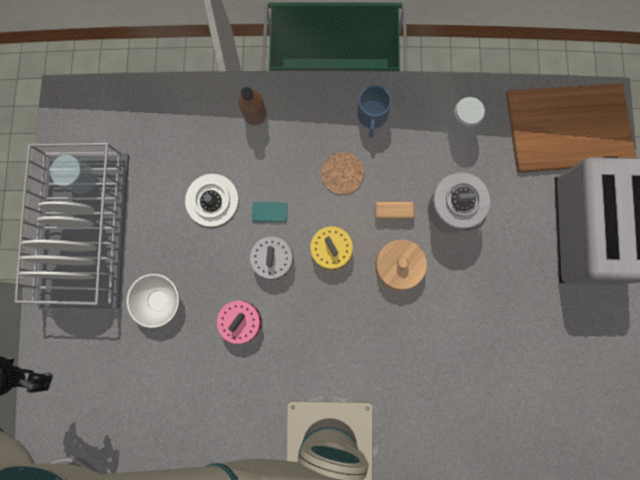

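View pics/side0.png

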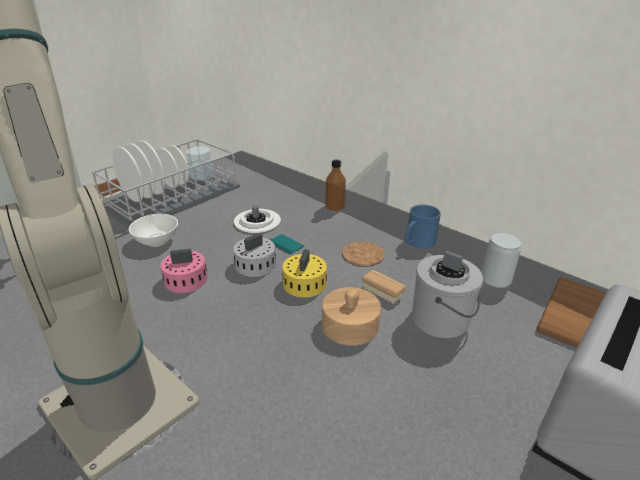

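The top view shows the dish with the spare at (211,200), the caddy with the used filter at (462,202), the mat at (342,173), the cover at (401,265), the scraper at (270,212) and the brush at (395,210). There are three cap-shaped things: grey (271,258), yellow (331,248) and pink (238,322). Grey steel fits cap_grip, since the pink and yellow ones are excluded. Next I'll measure and make a confirming crop.

```bash
python3 - <<'E'
from h import *
d=load('top0'); W=world(d); im=d['img']
def near(u,v,r,zlo,zhi,name):
    S=W[v-r:v+r+1,u-r:u+r+1].reshape(-1,3); S=S[(S[:,2]>zlo)&(S[:,2]<zhi)]
    if len(S)<3: print(name,'few',len(S));return
    xy=S[:,:2].astype(np.float32); c,(w,h),a=cv2.minAreaRect(xy)
    (ex,ey),er=cv2.minEnclosingCircle(xy)
    ev,V=np.linalg.eigh(np.cov(xy.T)); 
    print(name,len(S),'rect c',np.round(c,1),'wh',round(w,1),round(h,1),'circ',round(ex,1),round(ey,1),round(er,1),'z',np.percentile(S[:,2],[5,50,95]).round(1),'axis deg',np.degrees(np.arctan2(V[1,1],V[0,1])).round(1))
near(462,200,32,110,130,'caddy lid'); near(462,200,32,152,180,'used bar');near(462,200,32,130,142,'collar')
near(211,200,32,38,60,'spare post'); near(211,200,32,4,24,'dish')
near(271,258,26,40,60,'cap top'); near(271,258,26,70,95,'cap bar')
near(401,265,32,45,62,'cover top'); near(401,265,32,73,95,'knob')
near(331,248,26,40,60,'yellow top'); near(331,248,26,70,95,'yellow bar')
near(342,173,26,3,10,'mat'); near(395,210,24,20,45,'brush'); near(270,212,24,4,14,'scraper');near(238,322,26,40,60,'pink')
a=im[150:300,180:500]; cv2.imwrite('pics/crop1.png',cv2.resize(a,(800,375),interpolation=cv2.INTER_CUBIC)[:,:,::-1])
E
```

```text
caddy lid 1880 rect c [ 575.4 -299.4] wh 129.5 130.2 circ 576.4 -300.2 66.6 z [118.6 123.1 127.5] axis deg 164.0
used bar 106 rect c [ 576.6 -301.4] wh 13.6 37.0 circ 573.8 -301.6 18.6 z [155.3 165.8 170.7] axis deg 93.5
collar 508 rect c [ 579.7 -296.1] wh 100.4 101.4 circ 577.6 -300.3 59.3 z [131.  134.8 138.9] axis deg 165.3
spare post 60 rect c [591.7 305.9] wh 20.9 17.6 circ 591.5 305.8 11.3 z [42.9 50.9 54.4] axis deg 47.6
dish 2046 rect c [596.4 307.9] wh 165.7 165.8 circ 596.4 304.8 111.9 z [ 4.6  9.7 21.9] axis deg -176.2
cap top 1270 rect c [446.4 144.3] wh 99.7 101.5 circ 446.6 144.4 51.3 z [46.6 51.4 55.7] axis deg 77.8
cap bar 134 rect c [446.4 143.9] wh 14.7 47.7 circ 446.5 145.5 24.0 z [75.5 82.3 86.1] axis deg 175.6
cover top 1813 rect c [ 432.1 -167.2] wh 117.8 115.4 circ 433.0 -168.6 60.2 z [49.7 54.3 58.5] axis deg 175.0
knob 113 rect c [ 433.  -168.9] wh 26.4 26.3 circ 433.3 -168.6 14.1 z [80.1 85.5 89.2] axis deg 88.1
yellow top 1275 rect c [472.   -0.9] wh 100.1 98.6 circ 472.3 0.2 51.4 z [46.7 51.1 55.6] axis deg 136.7
yellow bar 121 rect c [ 4.725e+02 -4.000e-01] wh 48.4 13.8 circ 472.3 -0.0 24.2 z [77.6 82.2 86.7] axis deg -149.9
mat 1208 rect c [667.9 -24.9] wh 132.6 136.1 circ 666.6 -23.6 90.7 z [3.3 5.5 8.9] axis deg 123.3
brush 634 rect c [ 568.1 -154.8] wh 41.1 91.9 circ 568.6 -153.8 48.4 z [28.8 34.5 39.5] axis deg 90.6
scraper 605 rect c [566.9 155.4] wh 123.3 120.7 circ 572.7 159.1 77.7 z [ 4.3  6.5 11.5] axis deg 92.5
pink 1291 rect c [291.6 220.6] wh 101.7 99.2 circ 292.6 220.7 51.9 z [47.1 51.6 56. ] axis deg 77.9
```

View pics/crop1.png

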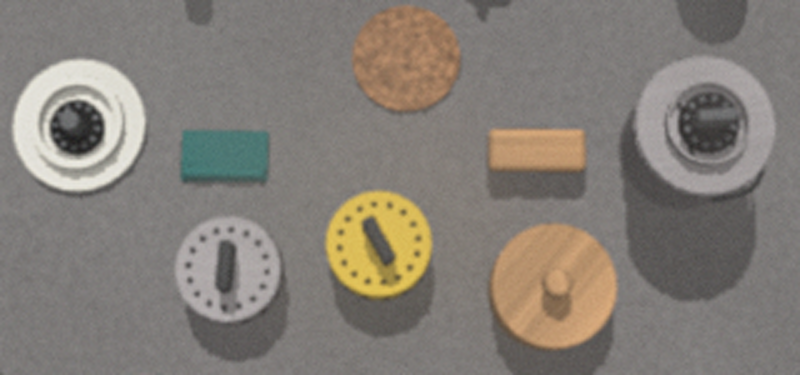

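The crop confirms the grey steel cap, with its bar running along x, at (228,268) in the crop. The yellow one at (378,243) and the pink one are decoys. The heights also fit: bars ~84, knob ~87, lid 124. Next I'll work out the tool axes.

```bash
cat >> h.py <<'E'
from scipy.spatial.transform import Rotation as Ro
def pose():
    s=read_state(); return s,Ro.from_euler('xyz',s['tool_rot']).as_matrix()
def goal(xyz,yaw_y):
    "remaining turn(deg)+shift: tool down, jaw (y) axis at angle yaw_y deg in the plane (mod 180)"
    s,R=pose(); p=np.array(s['eef_pos'])
    best=None
    for a in (yaw_y,yaw_y+180):
        a=np.radians(a); y=np.array([np.cos(a),np.sin(a),0]); x=np.array([0,0,-1.]); G=np.stack([x,y,np.cross(x,y)],1)
        r=Ro.from_matrix(R.T@G).as_rotvec(degrees=True)
        if best is None or np.linalg.norm(r)<np.linalg.norm(best[0]): best=(r,G)
    print('t',s['clock'],'p',p.round(1),'w',round(float(s['width']),1),'q7',s['qpos'][6].round(2),'F',np.round(s['force'],1))
    print(' turn',best[0].round(1),'shift now-axes',(R.T@(np.array(xyz)-p)).round(1),'shift in goal axes',(best[1].T@(np.array(xyz)-p)).round(1))
E
python3 - <<'E'
from h import *
s,R=pose(); print(R.round(3))
goal((576,-300,250),0); goal((576,-300,250),90)
d=load('top0'); W=world(d); im=d['img'].astype(int)
m=np.zeros((480,640),bool); m[165:235,178:245]=1
m&=(im.min(2)>150)
P=W[m]; print(len(P),cv2.minEnclosingCircle(P[:,:2].astype(np.float32)),np.median(P,0))
E
```

```text
[[-0.     0.287  0.958]
 [-0.001  0.958 -0.287]
 [-1.    -0.001  0.   ]]
t 0.15 p [186.2 622.3 235.5] w 85.4 q7 -0.02 F [ 0.7 -0.3  0.8]
 turn [73.3  0.1  0.1] shift now-axes [ -13.4 -771.8  637.9] shift in goal axes [-14.5 389.8 922.3]
t 0.15 p [186.2 622.3 235.5] w 85.4 q7 -0.02 F [ 0.7 -0.3  0.8]
 turn [-16.7  -0.    0.1] shift now-axes [ -13.4 -771.8  637.9] shift in goal axes [ -14.5 -922.3  389.8]
1651 ((599.7012939453125, 305.8177490234375), 70.91120910644531) [nan nan nan]
```

>>> jog_arm --series '[[[10.5, 0, 0], [0, 0, 0], -1], [[10.5, 0, 0], [0, 0, 0], -1], [[10.5, 0, 0], [0, 0, 0], -1], [[10.5, 0, 0], [0, 0, 0], -1], [[10.5, 0, 0], [0, 0, 0], -1], [[10.5, 0, 0], [0, 0, 0], -1], [[10.3, 0, 0], [0, 0, 0], -1]]'

```text
clock: 1.02
eef_pos: [186.1, 622.5, 235.8]
tool_rot: [-0.424, 1.57, -2.0]
force: [0.1, 0.3, -0.6]
width: 85.6
```

>>> jog_arm --series '[[[0, 0, 0], [-5, 39, 50], -1], [[0, 0, 0], [-5, 39, 50], -1], [[0, 0, 0], [-5, 39, 50], -1], [[0, 0, 0], [-5, 39, 50], -1], [[0, 0, 0], [-5, 39, 50], -1], [[0, 0, 0], [-5, 39, 50], -1], [[0, 0, 0], [-5, 39, 50], -1], [[0, 0, 0], [-5, 39, 50], -1]]'

```text
clock: 2.02
eef_pos: [494.1, 228.4, 275.6]
tool_rot: [-2.956, 1.57, 1.758]
force: [1.8, -0.1, -1.1]
width: 85.4
```

>>> jog_arm --series '[[[0, 0, 0], [0, 10, 60], -1], [[0, 0, 0], [0, 10, 60], -1], [[0, 0, 0], [0, 10, 60], -1], [[0, 0, 0], [0, 10, 60], -1], [[0, 0, 0], [0, 10, 60], -1], [[0, 0, 0], [0, 10, 60], -1], [[0, 0, 0], [0, 10, 60], -1], [[0, 0, 0], [0, 0, 0], -1]]'

```text
clock: 3.02
eef_pos: [562.2, -197.2, 275.5]
tool_rot: [-0.054, 1.566, -1.634]
force: [-0.1, 0.5, -0.6]
width: 85.3
```

```bash
python3 - <<'E'
from h import *
goal((576,-300,275),0)
take('wrist','w1');take('top','t1')
E
```

```text
t 3.025 p [ 562.2 -197.2  275.5] w 85.3 q7 0.53 F [-0.1  0.5 -0.6]
 turn [-0.5  0.3  0. ] shift now-axes [  0.9  14.7 102.7] shift in goal axes [  0.5  13.8 102.8]
```

View pics/w1.png

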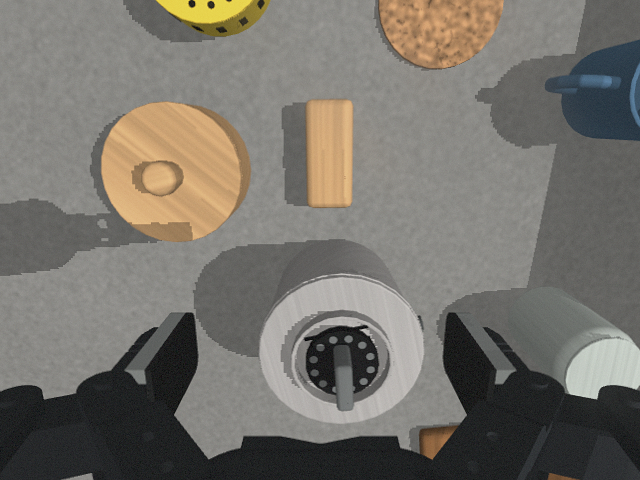

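The wrist view shows the caddy at (342,345), with the used bar from (343,345) to (345,410), and the cover at (175,172). I'll measure them from here.

```bash
cat >> h.py <<'E'
def fitcircle(xy):
    A=np.c_[2*xy,np.ones(len(xy))]; s=np.linalg.lstsq(A,(xy**2).sum(1),rcond=None)[0]
    return s[:2].round(1),np.sqrt(s[2]+s[0]**2+s[1]**2).round(1)
def blob(W,c,r,zlo,zhi,name=''):
    "points within r of c (xy) and a height band: min-area rect and enclosing circle"
    P=W.reshape(-1,3); P=P[(np.hypot(P[:,0]-c[0],P[:,1]-c[1])<r)&(P[:,2]>zlo)&(P[:,2]<zhi)]
    if len(P)<5: print(name,'few'); return
    xy=P[:,:2].astype(np.float32); q,wh,a=cv2.minAreaRect(xy); e,er=cv2.minEnclosingCircle(xy)
    print(name,len(P),'rect',np.round(q,1),np.round(wh,1),round(a,1),'circ',np.round(e,1),round(er,1),'z',np.percentile(P[:,2],[5,50,95]).round(1))
E
python3 - <<'E'
from h import *
W=world(load('w1')); 
blob(W,(576,-300),30,160,175,'used bar'); blob(W,(576,-300),50,133,141,'collar'); blob(W,(576,-300),70,120,127,'lid')
blob(W,(433,-168),25,82,92,'knob'); blob(W,(433,-168),70,51,58,'cover'); blob(W,(568,-155),70,28,40,'brush')
W=world(load('top0')); blob(W,(594,306),80,4,14,'dish');blob(W,(594,306),55,16,24,'dish ring')
E
```

```text
used bar 816 rect [ 576.7 -299.8] [11.9 36.2] 3.3 circ [ 576.3 -300.1] 18.4 z [163.3 167.4 168.7]
collar 4270 rect [ 576.7 -299.2] [76.8 76.9] 4.4 circ [ 576.8 -299.6] 39.3 z [134.2 135.8 137. ]
lid 12806 rect [ 577.  -299.3] [128.8 129. ] 30.7 circ [ 577.7 -299.8] 66.0 z [122.7 123.9 125.1]
knob 942 rect [ 434.2 -167. ] [26.6 27.2] 38.1 circ [ 434.1 -167.2] 14.0 z [83.2 86.5 88. ]
cover 14148 rect [ 434.6 -167.4] [118.5 118.4] 83.0 circ [ 433.9 -167.3] 60.3 z [53.7 55.  56.3]
brush 4988 rect [ 569.6 -153.7] [41.7 96.1] 0.7 circ [ 570.  -153.8] 50.2 z [32.2 35.6 37.1]
dish 1277 rect [593.1 304.6] [152.5 149.2] 33.0 circ [593.7 306. ] 79.6 z [ 4.5  7.9 12.6]
dish ring 620 rect [596.6 305.1] [95.1 93.2] 23.9 circ [596.4 305.4] 48.7 z [16.5 19.6 22.8]
```

>>> jog_arm --series '[[[0, 0, 0], [0, 7.5, 51], -1], [[0, 0, 0], [0, 7.5, 51], -1], [[-3.8, 0, 0], [0, 0, 0], -1], [[0, 0, 0], [0, 0, 0], -1], [[0, 0, 0], [30, 0, 0], -1], [[0, 0, 0], [30, 0, 0], -1], [[0, 0, 0], [0, 0, 0], -1]]'

```text
clock: 4.0
eef_pos: [577.8, -288.4, 213.3]
tool_rot: [-2.346, 1.565, 2.436]
force: [0.1, -0.6, 0.1]
width: 85.1
```

```bash
python3 - <<'E'
from h import *
goal((576.7,-299.8,165),3.3)
E
```

```text
t 4.0 p [ 577.8 -288.4  213.3] w 85.1 q7 0.75 F [ 0.1 -0.6  0.1]
 turn [ 0.7 -0.2  0.2] shift now-axes [48.3 -1.7 11.5] shift in goal axes [48.3 -1.8 11.3]
```

>>> jog_arm --series '[[[0.7, 0, 0], [0, -1.8, 11.5], -1], [[0, 0, 0], [16, 0, 0], -1], [[0, 0, 0], [16, 0, 0], -1], [[0, 0, 0], [15, 0, 0], -0.4], [[0, 0, 0], [0, 0, 0], 0], [[0, 0, 0], [0, 0, 0], 0]]'

```text
clock: 4.75
eef_pos: [577.7, -303.8, 168.6]
tool_rot: [0.628, 1.571, -0.888]
force: [-0.1, -0.9, -0.2]
width: 42.9
```

```bash
python3 - <<'E'
from h import *
goal((576.7,-299.8,165),3.3)
E
```

```text
t 4.75 p [ 577.7 -303.8  168.6] w 42.9 q7 0.78 F [-0.1 -0.9 -0.2]
 turn [-0.2  0.  -0. ] shift now-axes [ 3.6 -0.7 -4. ] shift in goal axes [ 3.6 -0.7 -4. ]
```

>>> jog_arm --series '[[[0, 0, 0], [3.5, -0.7, -4], 0], [[0, 0, 0], [0, 0, 0], 0.4], [[0, 0, 0], [0, 0, 0], 1], [[0, 0, 0], [0, 0, 0], 1], [[0, 0, 0], [0, 0, 0], 1], [[0, 0, 0], [0, 0, 0], 1], [[0, 0, 0], [0, 0, 0], 1]]'

```text
clock: 5.62
eef_pos: [576.9, -299.7, 165.3]
tool_rot: [1.342, 1.57, -0.174]
force: [-0.1, 0.8, 2.5]
width: 10.1
```

```bash
python3 - <<'E'
from h import *
goal((576.7,-299.8,165),3.3)
E
```

```text
t 5.625 p [ 576.9 -299.7  165.3] w 10.1 q7 0.78 F [-0.1  0.8  2.5]
 turn [-0.2  0.  -0. ] shift now-axes [ 0.3 -0.2  0.1] shift in goal axes [ 0.3 -0.2  0.1]
```

>>> jog_arm --series '[[[0, 0, 0], [-5, 0, 0], 1], [[0, 0, 0], [-15, 0, 0], 1], [[0, 0, 0], [-25, 0, 0], 1], [[0, 0, 0], [-25, 0, 0], 1], [[0, 0, 0], [-15, 0, 0], 1], [[3.3, 0, 0], [0, 0, 0], 1], [[0, 0, 0], [0, 30, -50], 1], [[0, 0, 0], [0, 15, -55], 1]]'

```text
clock: 6.62
eef_pos: [622.8, -194.2, 250.1]
tool_rot: [1.264, 1.57, -0.312]
force: [0.2, 0.4, -0.5]
width: 9.5
```

>>> jog_arm --series '[[[0, 0, 0], [0, 15, -55], 1], [[0, 0, 0], [0, 15, -50], 1], [[0, 0, 0], [0, 15, -40], 1], [[0, 0, 0], [0, 0, -20], 1], [[0, 0, 0], [0, 0, 0], 1], [[0, 0, 0], [0, 0, 0], 1]]'

```text
clock: 7.38
eef_pos: [666.6, -33.0, 250.3]
tool_rot: [-0.175, 1.569, -1.752]
force: [0.4, -1.1, -1.4]
width: 9.4
```

```bash
python3 - <<'E'
from h import *
goal((667,-24,48.3),0)
take('side','s2')
d=load('top0'); W=world(d); im=d['img'].astype(int)
m=np.zeros((480,640),bool); m[145:200,315:370]=1
m&=(im[...,0]-im[...,2]>40); e=np.nanmedian(W[m],0); print(e, cv2.minEnclosingCircle(np.float32([p for p in W[m][:,:2] if p[0]==p[0] ])))
E
```

```text
t 7.375 p [666.6 -33.  250.3] w 9.4 q7 0.26 F [ 0.4 -1.1 -1.4]
 turn [-0.3  0.1  0. ] shift now-axes [202.    0.4  -9.4] shift in goal axes [202.    0.4  -9. ]
[667.367926   -25.32529458   5.18887258] ((668.4183349609375, -25.415199279785156), 55.13282775878906)
```

View pics/s2.png

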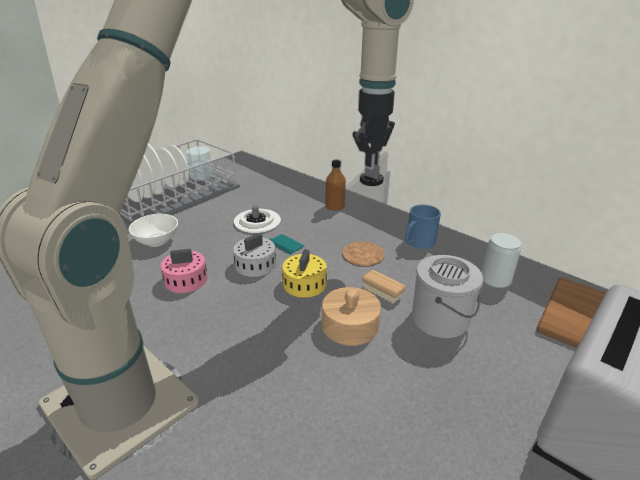

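The side view shows the used filter hanging level in the gripper at (371,180) and the vent empty. Next I'll lower it onto the mat.

>>> jog_arm --series '[[[-0.3, 0, 0], [20, 0, -8], 1], [[0, 0, 0], [40, 0, 0], 1], [[0, 0, 0], [40, 0, 0], 1], [[0, 0, 0], [40, 0, 0], 1], [[0, 0, 0], [35, 0, 0], 1], [[0, 0, 0], [15, 0, 0], 1], [[0, 0, 0], [5, 0, 0], 1], [[0, 0, 0], [0, 0, 0], 1]]'

```text
clock: 8.43
eef_pos: [668.1, -22.6, 56.0]
tool_rot: [1.38, 1.569, -0.189]
force: [0.4, -0.4, -0.1]
width: 9.8
```

>>> jog_arm --series '[[[0, 0, 0], [0, 0, 0], 1]]'

```text
clock: 8.55
eef_pos: [668.4, -22.2, 56.5]
tool_rot: [1.522, 1.568, -0.047]
force: [-1.1, 0.0, -1.1]
width: 10.1
```

>>> jog_arm --series '[[[0, 0, 0], [4, 0, 2], 1], [[0, 0, 0], [4, 0, 0], 1], [[0, 0, 0], [0.5, 0, 0], 1], [[0, 0, 0], [0, 0, 0], 1]]'

```text
clock: 9.05
eef_pos: [667.9, -24.2, 47.2]
tool_rot: [1.398, 1.57, -0.171]
force: [0.2, 0.3, 5.7]
width: 9.8
```

>>> jog_arm --series '[[[0, 0, 0], [0, 0, 0], 0.4], [[0, 0, 0], [0, 0, 0], 0.2], [[0, 0, 0], [0, 0, 0], 0], [[0, 0, 0], [0, 0, 0], 0], [[0, 0, 0], [-10, 0, 0], 0], [[0, 0, 0], [-40, 0, 0], -0.5], [[0, 0, 0], [-50, 0, 0], -1], [[0, 0, 0], [-50, 0, 0], -1]]'

```text
clock: 10.05
eef_pos: [667.3, -24.0, 198.7]
tool_rot: [1.273, 1.57, -0.296]
force: [0.9, 0.4, -0.6]
width: 85.7
```

>>> jog_arm --series '[[[0, 0, 0], [-30, 0, 0], -1], [[0, 0, 0], [-20, -10, -50], -1], [[0, 0, 0], [0, -10, -55], -1], [[0, 0, 0], [0, -10, -55], -1], [[0, 0, 0], [0, -20, -40], -1], [[0, 0, 0], [0, -20, -30], -1], [[0, 0, 0], [0, 0, 0], -1], [[0, 0, 0], [0, 0, 0], -1]]'

```text
clock: 11.05
eef_pos: [597.3, 205.1, 247.2]
tool_rot: [1.161, 1.569, -0.408]
force: [-0.7, -0.8, 0.8]
width: 85.5
```

```bash
python3 - <<'E'
from h import *
goal((594,306,63),0)
take('wrist','w3')
W=world(load('w3'))
blob(W,(592,306),30,46,58,'post'); blob(W,(594,306),50,17,22,'ring'); blob(W,(594,306),80,5,12,'foot')
blob(W,(667,-25),50,45,56,'used on mat'); blob(W,(446,144),40,77,90,'cap bar'); blob(W,(446,144),60,48,56,'cap top')
E
```

```text
t 11.05 p [597.3 205.1 247.2] w 85.5 q7 -0.09 F [-0.7 -0.8  0.8]
 turn [ 0.1  0.  -0.1] shift now-axes [ 184.2   -3.3 -101.1] shift in goal axes [ 184.2   -3.3 -100.9]
post 551 rect [592.7 305.9] [18.7 18.9] 53.3 circ [592.6 305.8] 9.9 z [50.2 51.9 53.3]
ring 7257 rect [596.3 306.2] [94.  94.8] 2.5 circ [596.9 306.4] 47.8 z [18.5 20.  21.2]
foot 12889 rect [596.8 305.9] [135.2 133.7] 0.0 circ [596.8 306.5] 68.0 z [6.7 8.  9.4]
used on mat 81 rect [666.8  -9.8] [11.7  5.5] 2.5 circ [666.9 -11.2] 6.0 z [45.8 48.6 50.5]
cap bar 1087 rect [448.2 146.3] [13.9 47.7] 86.2 circ [448.1 147.3] 24.1 z [78.6 83.4 85. ]
cap top 8054 rect [446.8 149.8] [101.8  93.4] 19.4 circ [447.9 145.2] 51.7 z [50.7 52.  53.2]
```

View pics/w3.png

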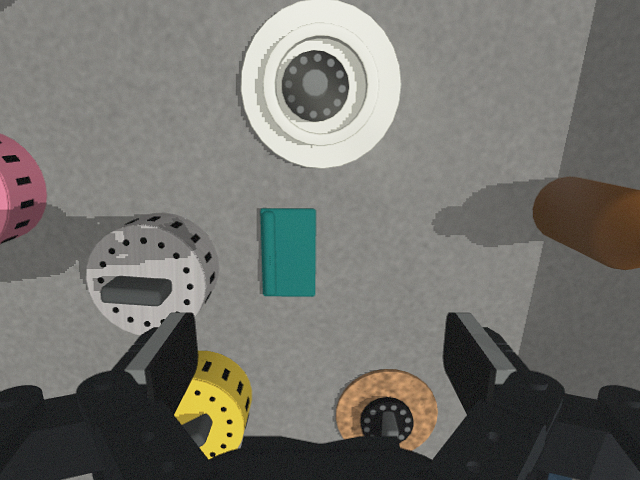

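The wrist view shows the spare in the dish at (316,84), the scraper at (289,252) and the used filter standing on the mat at (387,418). I'll go above the spare.

>>> jog_arm --series '[[[0, 0, 0], [0, -4.7, -50], -1], [[0, 0, 0], [30, 0, -50], -1], [[0, 0, 0], [50, 0, 0], -1], [[0, 0, 0], [50, 0, 0], -0.5], [[0, 0, 0], [30, 0, 0], 0], [[0, 0, 0], [10, 0, 0], 0], [[0, 0, 0], [0, 0, 0], 0], [[0, 0, 0], [0, 0, 0], 0]]'

```text
clock: 12.1
eef_pos: [593.3, 305.9, 78.3]
tool_rot: [1.981, 1.568, 0.412]
force: [-0.1, 0.6, 0.5]
width: 42.7
```

```bash
python3 - <<'E'
from h import *
goal((592.7,305.9,49),0)
E
```

```text
t 12.1 p [593.3 305.9  78.3] w 42.7 q7 -0.16 F [-0.1  0.6  0.5]
 turn [ 0.1 -0.1 -0.2] shift now-axes [29.3 -0.7  0.1] shift in goal axes [29.3 -0.6  0. ]
```

>>> jog_arm --series '[[[0, -0.1, -0.2], [10, -0.6, 0], 0], [[0, 0, 0], [12, 0, 0], 0], [[0, 0, 0], [7, 0, 0], 0], [[0, 0, 0], [0, 0, 0], 0], [[0, 0, 0], [0, 0, 0], 0.4], [[0, 0, 0], [0, 0, 0], 1], [[0, 0, 0], [0, 0, 0], 1], [[0, 0, 0], [0, 0, 0], 1]]'

```text
clock: 13.1
eef_pos: [591.6, 305.9, 48.0]
tool_rot: [-1.072, 1.568, -2.64]
force: [0.2, -0.3, 2.5]
width: 16.6
```

>>> jog_arm --series '[[[0, 0, 0], [0, 0, 0], 1], [[0, 0, 0], [0, 0, 0], 1]]'

```text
clock: 13.35
eef_pos: [591.6, 306.0, 47.9]
tool_rot: [-1.083, 1.568, -2.651]
force: [0.4, -0.4, 3.8]
width: 16.8
```

>>> jog_arm --series '[[[0, 0, 0], [-5, 0, 0], 1], [[0, 0, 0], [-20, 0, 0], 1], [[0, 0, 0], [-45, 0, 0], 1], [[0, 0, 0], [-50, 0, 0], 1], [[0, 0, 0], [-40, 0, 0], 1], [[0, 0, 0], [-20, 0, 20], 1], [[0, 0, 0], [0, 0, 40], 1], [[0, 0, 0], [0, 0, 50], 1]]'

```text
clock: 14.35
eef_pos: [591.2, 194.3, 227.5]
tool_rot: [-1.093, 1.566, -2.66]
force: [0.5, -0.0, -1.1]
width: 16.5
```

>>> jog_arm --series '[[[0, 0, 0], [0, 0, 50], 1], [[0, 0, 0], [0, 0, 50], 1], [[0, 0, 0], [0, 0, 50], 1], [[0, 0, 0], [0, 0, 50], 1], [[0, 0, 0], [0, 0, 50], 1], [[0, 0, 0], [0, 0, 50], 1], [[0, 0, 0], [0, 0, 50], 1], [[0, 0, 0], [0, 0, 30], 1]]'

```text
clock: 15.35
eef_pos: [590.4, -188.7, 228.1]
tool_rot: [-1.038, 1.564, -2.612]
force: [0.9, -0.2, -0.8]
width: 17.0
```

```bash
python3 - <<'E'
from h import *
goal((576.8,-299.5,164),0)
E
```

```text
t 15.35 p [ 590.4 -188.7  228.1] w 17.0 q7 0.54 F [ 0.9 -0.2 -0.8]
 turn [-0.1  0.2  0.3] shift now-axes [ 64.6 -12.9 110.6] shift in goal axes [ 64.1 -13.6 110.8]
```

>>> jog_arm --series '[[[0, 0.2, 0.3], [0, -5, 40], 1], [[0, 0, 0], [0, -5, 40], 1], [[0, 0, 0], [0, -3, 20], 1], [[0, 0, 0], [0, 0, 8], 1], [[0, 0, 0], [0, 0, 0], 1], [[0, 0, 0], [0, 0, 0], 1]]'

```text
clock: 16.1
eef_pos: [580.9, -289.7, 228.1]
tool_rot: [2.669, 1.567, 1.103]
force: [-0.2, -0.0, -1.0]
width: 16.5
```

```bash
python3 - <<'E'
from h import *
goal((576.8,-299.5,164),0)
take('side','s4')
im=load('s4')['img'][100:340,350:560]; cv2.imwrite('pics/s4c.png',cv2.resize(im,(525,600))[:,:,::-1])
W=world(load('s4')); blob(W,(577,-297),45,185,205,'held disc')
E
```

```text
t 16.1 p [ 580.9 -289.7  228.1] w 16.5 q7 0.7 F [-0.2 -0.  -1. ]
 turn [ 0.3 -0.2 -0.1] shift now-axes [64.1 -4.3 10. ] shift in goal axes [64.1 -4.1  9.8]
held disc 382 rect [ 577.2 -292.1] [53.3 53.6] 24.6 circ [ 578.8 -291.6] 29.0 z [192.4 200.  202.1]
```

View pics/s4c.png

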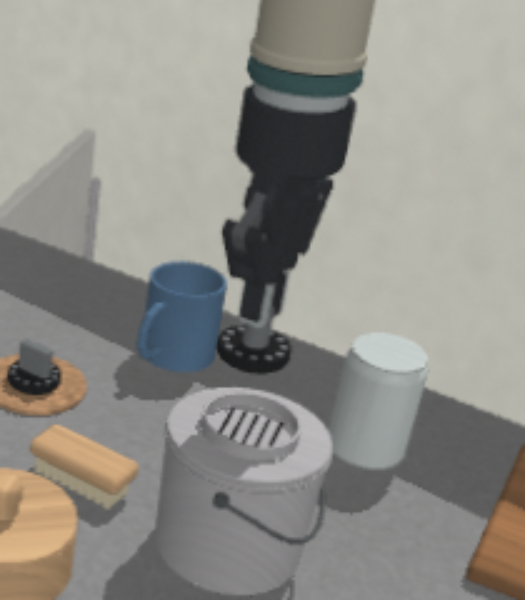

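The crop shows the spare held level at (254,345) above the empty vent at (250,425). I'll centre it and lower it.

>>> jog_arm --series '[[[0, 0, 0], [0, -4.2, 10], 1], [[0, 0, 0], [15, 0, 0], 1], [[0, 0, 0], [15, 0, 0], 1], [[0, 0, 0], [5, 0, 0], 1], [[0, 0, 0], [0, 0, 0], 1], [[0, 0, 0], [0, 0, 0], 1]]'

```text
clock: 16.9
eef_pos: [576.4, -302.0, 193.6]
tool_rot: [2.092, 1.568, 0.524]
force: [0.3, -0.9, -0.8]
width: 16.6
```

```bash
python3 - <<'E'
from h import *
goal((576.8,-299.5,164),0)
E
```

```text
t 16.9 p [ 576.4 -302.   193.6] w 16.6 q7 0.73 F [ 0.3 -0.9 -0.8]
 turn [ 0.1 -0.1 -0.1] shift now-axes [29.6  0.3 -2.4] shift in goal axes [29.6  0.4 -2.5]
```

>>> jog_arm --series '[[[0, 0, 0], [7, 0.3, -2.4], 1], [[0, 0, 0], [10, 0, 0], 1], [[0, 0, 0], [8, 0, 0], 1], [[0, 0, 0], [4, 0, 0], 1], [[0, 0, 0], [0.5, 0, 0], 1], [[0, 0, 0], [0, 0, 0], 1], [[0, 0, 0], [0, 0, 0], 1]]'

```text
clock: 17.77
eef_pos: [576.5, -299.3, 164.0]
tool_rot: [2.379, 1.568, 0.811]
force: [-0.8, 1.0, 2.5]
width: 16.6
```

```bash
python3 - <<'E'
from h import *
goal((576.8,-299.5,164),0)
E
```

```text
t 17.775 p [ 576.5 -299.3  164. ] w 16.6 q7 0.74 F [-0.8  1.   2.5]
 turn [ 0.1 -0.1 -0.1] shift now-axes [-0.   0.3  0.2] shift in goal axes [-0.   0.3  0.2]
```

>>> jog_arm --series '[[[0, 0, 0], [0, 0, 0], 0.4], [[0, 0, 0], [0, 0, 0], 0.2], [[0, 0, 0], [0, 0, 0], 0], [[0, 0, 0], [0, 0, 0], 0], [[0, 0, 0], [-10, 0, 0], 0], [[0, 0, 0], [-40, 0, 0], -0.5], [[0, 0, 0], [-40, 0, 0], -0.5], [[0, 0, 0], [-20, 0, -20], -1]]'

```text
clock: 18.77
eef_pos: [576.5, -281.5, 276.8]
tool_rot: [1.319, 1.565, -0.252]
force: [-0.0, -0.3, 0.4]
width: 79.8
```

>>> jog_arm --series '[[[0, 0, 0], [0, 0, -40], -1], [[0, 0, 0], [0, 0, -40], -1], [[0, 0, 0], [0, 0, 0], -1], [[0, 0, 0], [0, 0, 0], -1]]'

```text
clock: 19.27
eef_pos: [575.8, -199.0, 273.9]
tool_rot: [2.5, 1.569, 0.933]
force: [0.5, 0.1, -0.0]
width: 85.6
```

```bash
python3 - <<'E'
from h import *
goal((667.8,-24,200),0)
take('wrist','w5')
W=world(load('w5'))
blob(W,(577,-300),20,160,175,'spare post'); blob(W,(576,-300),50,134,139,'collar'); blob(W,(576,-300),70,120,127,'lid')
blob(W,(576,-300),34,134,139,'disc?')
E
```

```text
t 19.275 p [ 575.8 -199.   273.9] w 85.6 q7 0.55 F [ 0.5  0.1 -0. ]
 turn [ 0.2 -0.1 -0.1] shift now-axes [  74.3   92.5 -174.6] shift in goal axes [  73.9   92.  -175. ]
spare post 725 rect [ 576.4 -298.2] [19.2 19.5] 27.7 circ [ 576.6 -298.5] 10.4 z [161.4 167.6 168.7]
collar 4044 rect [ 577.  -299.7] [76.9 77.3] 32.5 circ [ 577.  -299.8] 39.4 z [134.6 135.9 137. ]
lid 13029 rect [ 576.9 -299.6] [128.5 129. ] 32.0 circ [ 577.  -299.7] 65.4 z [122.7 123.9 125.1]
disc? 2771 rect [ 575.9 -297.6] [54.3 53.3] 6.1 circ [ 575.7 -298.8] 28.6 z [134.9 135.9 137.1]
```

The spare is seated: post top at 168, about 1 mm off centre. On to the used filter on the mat.

>>> jog_arm --series '[[[0, 0, 0], [0, 23, -43], -1], [[0, 0, 0], [0, 23, -44], -1], [[0, 0, 0], [20, 23, -44], -1], [[0, 0, 0], [30, 23, -44], -0.5], [[0, 0, 0], [50, 0, 0], 0], [[0, 0, 0], [50, 0, 0], 0], [[0, 0, 0], [0, 0, 0], 0], [[0, 0, 0], [0, 0, 0], 0]]'

```text
clock: 20.32
eef_pos: [669.2, -25.5, 126.2]
tool_rot: [1.761, 1.566, 0.191]
force: [-0.1, 0.3, 0.1]
width: 42.8
```

```bash
python3 - <<'E'
from h import *
goal((667.8,-24.2,47.8),0)
E
```

```text
t 20.325 p [669.2 -25.5 126.2] w 42.8 q7 0.31 F [-0.1  0.3  0.1]
 turn [ 0.  -0.  -0.2] shift now-axes [78.4 -1.7 -1.3] shift in goal axes [78.4 -1.4 -1.3]
```

>>> jog_arm --series '[[[0, 0, -0.2], [20, -1.5, -1.3], 0], [[0, 0, 0], [30, 0, 0], 0], [[0, 0, 0], [20, 0, 0], 0], [[0, 0, 0], [8, 0, 0], 0], [[0, 0, 0], [0, 0, 0], 0], [[0, 0, 0], [0, 0, 0], 0]]'

```text
clock: 21.08
eef_pos: [667.2, -22.8, 47.4]
tool_rot: [3.099, 1.569, 1.53]
force: [0.1, -0.5, 0.6]
width: 42.9
```

```bash
python3 - <<'E'
from h import *
goal((667.8,-24.2,47.8),0)
E
```

```text
t 21.075 p [667.2 -22.8  47.4] w 42.9 q7 0.34 F [ 0.1 -0.5  0.6]
 turn [ 0.1 -0.1 -0. ] shift now-axes [-0.4  0.6  1.4] shift in goal axes [-0.4  0.6  1.4]
```

>>> jog_arm --series '[[[0, 0, 0], [-0.4, 0.6, 1.4], 0.4], [[0, 0, 0], [0, 0, 0], 1], [[0, 0, 0], [0, 0, 0], 1], [[0, 0, 0], [0, 0, 0], 1], [[0, 0, 0], [0, 0, 0], 1], [[0, 0, 0], [0, 0, 0], 1], [[0, 0, 0], [-5, 0, 0], 1], [[0, 0, 0], [-20, 0, 0], 1]]'

```text
clock: 22.08
eef_pos: [665.1, -23.6, 70.8]
tool_rot: [-1.926, 1.564, 2.789]
force: [-0.6, -0.3, 0.2]
width: 10.0
```

>>> jog_arm --series '[[[0, 0, 0], [-45, 0, 0], 1], [[0, 0, 0], [-45, 0, -20], 1], [[0, 0, 0], [0, -10, -50], 1], [[0, 0, 0], [0, -14, -55], 1], [[0, 0, 0], [0, -14, -55], 1], [[0, 0, 0], [0, -14, -55], 1], [[0, 0, 0], [0, -14, -55], 1], [[0, 0, 0], [0, -5, -30], 1]]'

```text
clock: 23.08
eef_pos: [593.1, 300.5, 163.3]
tool_rot: [-2.518, 1.566, 2.202]
force: [0.5, 0.9, -0.5]
width: 10.0
```

>>> jog_arm --series '[[[0, 0, 0], [0, 0, 0], 1], [[0, 0, 0], [0, 0, 0], 1]]'

```text
clock: 23.32
eef_pos: [595.7, 294.1, 163.2]
tool_rot: [-2.03, 1.569, 2.683]
force: [0.6, -0.8, 0.1]
width: 10.1
```

```bash
python3 - <<'E'
from h import *
goal((596.7,306.2,49.4),0)
take('side','s6')
im=load('s6')['img'][60:300,130:400]; cv2.imwrite('pics/s6c.png',cv2.resize(im,(675,600))[:,:,::-1])
W=world(load('s6')); p=read_state()['eef_pos']; print(p)
blob(W,p,40,p[2]-35,p[2]-22,'held disc')
E
```

```text
t 23.325 p [595.7 294.1 163.2] w 10.1 q7 -0.17 F [ 0.6 -0.8  0.1]
 turn [ 0.1 -0.   0.1] shift now-axes [113.8   1.2 -12. ] shift in goal axes [113.8   1.  -12.1]
[595.97520069 293.43069269 163.10945872]
held disc 146 rect [593.1 287.8] [49.6 54.9] 37.2 circ [594.3 290.2] 30.0 z [128.9 133.7 138.6]
```

View pics/s6c.png

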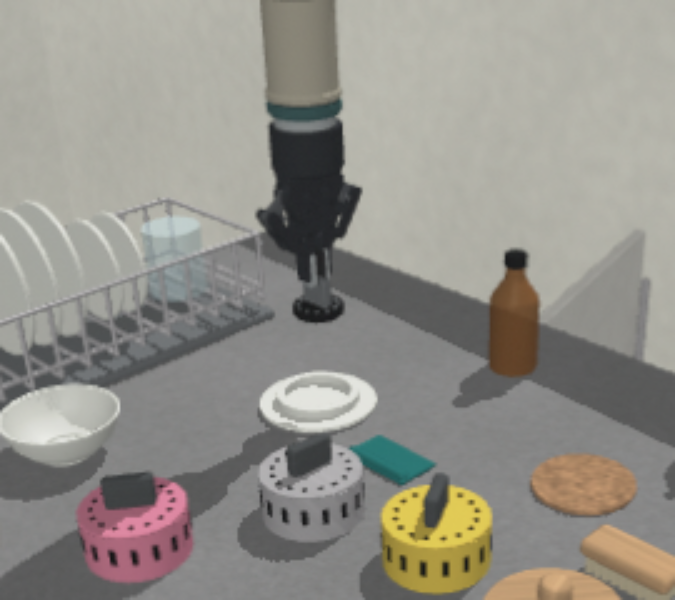

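The crop shows the used filter held level at (318,307) above the empty dish at (318,400). Lowering it now.

>>> jog_arm --series '[[[0, 0, 0], [0, 1, -12], 1], [[0, 0, 0], [20, 0, 0], 1], [[0, 0, 0], [30, 0, 0], 1], [[0, 0, 0], [20, 0, 0], 1], [[0, 0, 0], [5, 0, 0], 1], [[0, 0, 0], [0, 0, 0], 1], [[0, 0, 0], [0, 0, 0], 1]]'

```text
clock: 24.25
eef_pos: [597.0, 307.9, 88.5]
tool_rot: [-3.14, 1.568, 1.575]
force: [-0.1, 0.1, -0.4]
width: 9.4
```

```bash
python3 - <<'E'
from h import *
goal((596.7,307,49.4),0)
E
```

```text
t 24.25 p [597.  307.9  88.5] w 9.4 q7 -0.15 F [-0.1  0.1 -0.4]
 turn [ 0.1 -0.1  0. ] shift now-axes [39.1 -0.3  1. ] shift in goal axes [39.1 -0.3  0.9]
```

>>> jog_arm --series '[[[0, 0, 0], [10, -0.3, 1], 1], [[0, 0, 0], [15, 0, 0], 1], [[0, 0, 0], [10, 0, 0], 1], [[0, 0, 0], [3, 0, 0], 1], [[0, 0, 0], [1, 0, 0], 1], [[0, 0, 0], [0, 0, 0], 1], [[0, 0, 0], [0, 0, 0], 1]]'

```text
clock: 25.12
eef_pos: [595.1, 306.4, 49.5]
tool_rot: [-2.002, 1.567, 2.713]
force: [-3.6, -1.7, 10.4]
width: 9.6
```

```bash
python3 - <<'E'
from h import *
goal((596.7,307,49.4),0)
E
```

```text
t 25.125 p [595.1 306.4  49.5] w 9.6 q7 -0.13 F [-3.6 -1.7 10.4]
 turn [ 0.1 -0.1  0.2] shift now-axes [ 0.1  1.6 -0.6] shift in goal axes [ 0.1  1.6 -0.6]
```

>>> jog_arm --series '[[[0, 0, 0], [-0.5, 0, 0], 0.4], [[0, 0, 0], [0, 0, 0], 0.2], [[0, 0, 0], [0, 0, 0], 0], [[0, 0, 0], [0, 0, 0], 0], [[0, 0, 0], [-10, 0, 0], 0], [[0, 0, 0], [-40, 0, 0], -0.5], [[0, 0, 0], [-50, 0, 0], -0.5], [[0, 0, 0], [-50, 0, 0], -1]]'

```text
clock: 26.12
eef_pos: [596.1, 306.4, 201.2]
tool_rot: [-2.517, 1.569, 2.198]
force: [0.4, 0.9, -0.9]
width: 79.9
```

>>> jog_arm --series '[[[0, 0, 0], [-40, 0, 40], -1], [[0, 0, 0], [0, 0, 55], -1], [[0, 0, 0], [0, 0, 15], -1], [[0, 0, 0], [0, 0, 0], -1], [[0, 0, 0], [0, 0, 0], -1]]'

```text
clock: 26.75
eef_pos: [596.1, 198.8, 238.5]
tool_rot: [-2.506, 1.567, 2.211]
force: [-0.3, 0.1, -0.5]
width: 85.6
```

```bash
python3 - <<'E'
from h import *
goal((448,146,180),86.2)
take('wrist','w7')
W=world(load('w7'))
blob(W,(596,306),25,46,58,'used bar'); blob(W,(596,306),33,16,24,'disc'); blob(W,(596,306),50,17,22,'ring'); blob(W,(594,306),80,5,12,'foot')
blob(W,(448,146),40,79,90,'cap bar'); blob(W,(446,144),60,49.5,56,'cap top'); blob(W,(568,155),70,6,14,'scraper')
E
```

```text
t 26.75 p [596.1 198.8 238.5] w 85.6 q7 -0.06 F [-0.3  0.1 -0.5]
 turn [-85.9  -0.3  -0. ] shift now-axes [  58.7 -148.2   52.3] shift in goal axes [  58.5  -62.5 -144.3]
used bar 836 rect [594.9 305.1] [11.7 35. ] 0.0 circ [595.  305.1] 17.7 z [49.5 51.7 53.2]
disc 3065 rect [594.1 305.5] [54.5 54. ] 0.2 circ [594.5 305.4] 27.7 z [18.8 20.1 21.4]
ring 7500 rect [596.8 306.2] [94.4 94.6] 54.1 circ [596.8 306.4] 47.9 z [18.5 19.9 21.3]
foot 13015 rect [597.  302.2] [135.1 126.7] 0.4 circ [596.6 306.4] 67.9 z [6.7 8.  9.4]
cap bar 1080 rect [448.2 146.2] [13.8 47.7] 85.7 circ [448.2 147.3] 23.8 z [80.  83.5 84.9]
cap top 8617 rect [446.4 149.4] [102.2  94.2] 22.2 circ [447.7 145.5] 51.4 z [50.8 52.  53.2]
scraper 2787 rect [545.1 157.7] [94.  86.1] 0.2 circ [553.4 158.3] 56.2 z [ 6.1  7.  11.5]
```

View pics/w7.png

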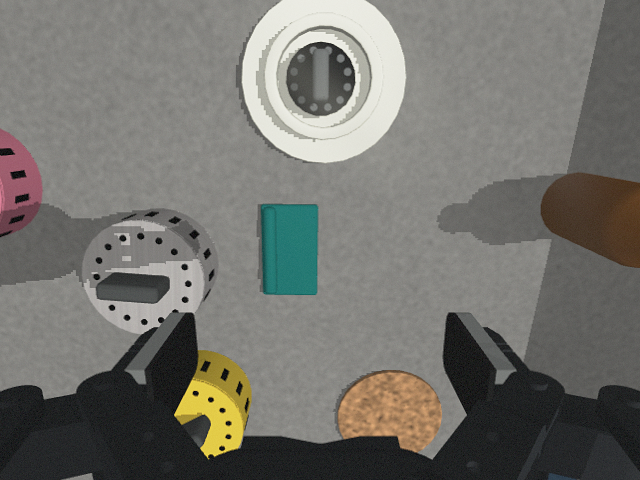

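The used filter is seated, at (320,78) in the view: bar top at 52, about 2 mm off centre. I'll turn the jaws for the steel cap, at (150,275).

>>> jog_arm --series '[[[-10.7, 0, 0], [0, 0, 0], -1], [[-10.7, 0, 0], [0, 0, 0], -1], [[-10.7, 0, 0], [0, 0, 0], -1], [[-10.7, 0, 0], [0, 0, 0], -1], [[-10.7, 0, 0], [0, 0, 0], -1], [[-10.7, 0, 0], [0, 0, 0], -1], [[-10.7, 0, 0], [0, 0, 0], -1], [[-10.7, 0, 0], [0, 0, 0], -1]]'

```text
clock: 27.8
eef_pos: [596.1, 198.4, 238.3]
tool_rot: [2.48, 1.567, 2.414]
force: [-0.8, 0.2, -1.1]
width: 85.4
```

>>> jog_arm --series '[[[0, 0, 0], [0, -20, -48], -1], [[0, 0, 0], [20, -20, -48], -1], [[0, 0, 0], [38, -20, -48], -1], [[0, 0, 0], [30, 0, 0], -0.5], [[0, 0, 0], [0, 0, 0], 0], [[0, 0, 0], [0, 0, 0], 0], [[0, 0, 0], [0, 0, 0], 0]]'

```text
clock: 28.68
eef_pos: [451.1, 148.8, 153.1]
tool_rot: [1.41, 1.568, 1.336]
force: [-0.3, -0.5, -0.0]
width: 43.0
```

```bash
python3 - <<'E'
from h import *
goal((448.1,146,81),86)
E
```

```text
t 28.675 p [451.1 148.8 153.1] w 43.0 q7 1.17 F [-0.3 -0.5 -0. ]
 turn [-0.2  0.  -0.2] shift now-axes [72.1 -3.2 -2.8] shift in goal axes [72.1 -3.  -2.8]
```

>>> jog_arm --series '[[[-0.2, 0, -0.2], [15, -3, -2.8], 0], [[0, 0, 0], [25, 0, 0], 0], [[0, 0, 0], [22, 0, 0], 0], [[0, 0, 0], [8, 0, 0], 0], [[0, 0, 0], [2, 0, 0], 0], [[0, 0, 0], [0, 0, 0], 0], [[0, 0, 0], [0, 0, 0], 0]]'

```text
clock: 29.55
eef_pos: [447.0, 145.3, 80.8]
tool_rot: [-2.038, 1.569, -2.109]
force: [0.7, 0.2, 0.4]
width: 42.9
```

```bash
python3 - <<'E'
from h import *
goal((448.1,146,81),86)
E
```

```text
t 29.55 p [447.  145.3  80.8] w 42.9 q7 1.18 F [0.7 0.2 0.4]
 turn [-0.1 -0.   0.1] shift now-axes [-0.2  0.8  1. ] shift in goal axes [-0.2  0.8  1. ]
```

>>> jog_arm --series '[[[0, 0, 0], [0, 0.8, 1], 0.4], [[0, 0, 0], [0, 0, 0], 1], [[0, 0, 0], [0, 0, 0], 1], [[0, 0, 0], [0, 0, 0], 1], [[0, 0, 0], [0, 0, 0], 1], [[0, 0, 0], [0, 0, 0], 1], [[0, 0, 0], [-5, 0, 0], 1], [[0, 0, 0], [-20, 0, 0], 1]]'

```text
clock: 30.55
eef_pos: [446.1, 145.6, 104.4]
tool_rot: [-2.619, 1.564, -2.69]
force: [0.8, 0.0, -0.6]
width: 11.7
```

>>> jog_arm --series '[[[0, 0, 0], [-40, 0, 0], 1], [[0, 0, 0], [-50, 0, 0], 1], [[0, 0, 0], [-45, 0, 0], 1], [[-4, 0, 0], [-30, 0, 0], 1], [[0, 0, 0], [-5, 0, 20], 1], [[0, 0, 0], [0, -20, 30], 1], [[0, 0, 0], [0, -40, 20], 1], [[0, 0, 0], [0, -45, 12], 1]]'

```text
clock: 31.55
eef_pos: [529.9, 40.7, 274.6]
tool_rot: [-2.737, 1.567, -2.737]
force: [-0.3, 0.1, -1.4]
width: 12.2
```

```bash
python3 - <<'E'
from h import *
goal((576.9,-299.7,275),90)
E
```

```text
t 31.55 p [529.9  40.7 274.6] w 12.2 q7 1.48 F [-0.3  0.1 -1.4]
 turn [ 0.  -0.2  0.1] shift now-axes [-1.000e-01 -3.405e+02  4.670e+01] shift in goal axes [  -0.4 -340.4   47. ]
```

>>> jog_arm --series '[[[0, -0.2, 0.1], [0, -45, 6], 1], [[0, 0, 0], [0, -55, 7], 1], [[0, 0, 0], [0, -55, 7], 1], [[0, 0, 0], [0, -55, 7], 1], [[0, 0, 0], [0, -55, 7], 1], [[0, 0, 0], [0, -40, 6], 1], [[0, 0, 0], [0, -20, 3], 1], [[0, 0, 0], [0, 0, 0], 1]]'

```text
clock: 32.55
eef_pos: [571.9, -284.3, 274.6]
tool_rot: [1.534, 1.57, 1.532]
force: [0.0, 0.2, -0.4]
width: 12.0
```

>>> jog_arm --series '[[[0, 0, 0], [0, 0, 0], 1], [[0, 0, 0], [0, 0, 0], 1]]'

```text
clock: 32.8
eef_pos: [572.9, -281.5, 275.4]
tool_rot: [0.733, 1.569, 0.735]
force: [-0.5, 0.6, -2.1]
width: 12.0
```

```bash
python3 - <<'E'
from h import *
goal((576.9,-299.7,275),90)
take('side','s8')
im=load('s8')['img'][100:340,350:560]; cv2.imwrite('pics/s8c.png',cv2.resize(im,(525,600))[:,:,::-1])
W=world(load('s8')); p=read_state()['eef_pos']; print(p)
blob(W,p,60,p[2]-34,p[2]-25,'cap top')
E
```

```text
t 32.8 p [ 572.9 -281.5  275.4] w 12.0 q7 2.05 F [-0.5  0.6 -2.1]
 turn [ 0.1  0.1 -0.1] shift now-axes [  0.4 -18.2   3.9] shift in goal axes [  0.4 -18.2   4. ]
[ 572.92143537 -281.95117691  275.47635938]
cap top 1045 rect [ 571.  -283.4] [ 99.4 101.4] 24.8 circ [ 572.8 -282.4] 51.8 z [243.4 247.3 248.6]
```

View pics/s8c.png

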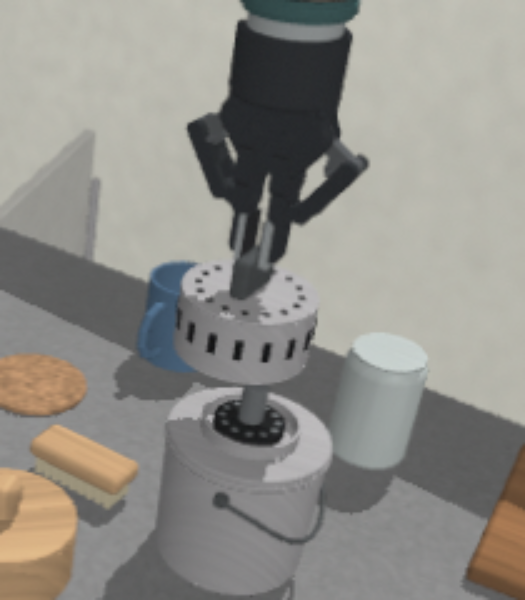

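The crop shows the cap held level at (247,320) above the spare at (248,420). I'll centre it and lower it.

>>> jog_arm --series '[[[0, 0, 0], [0, -16, 3.5], 1], [[0, 0, 0], [0, 0, 0], 1], [[0, 0, 0], [10, 0, 0], 1], [[0, 0, 0], [0, 0, 0], 1], [[0, 0, 0], [0, 0, 0], 1]]'

```text
clock: 33.48
eef_pos: [576.0, -299.7, 265.0]
tool_rot: [0.381, 1.57, 0.381]
force: [1.3, -0.2, -1.2]
width: 12.1
```

```bash
python3 - <<'E'
from h import *
goal((576.9,-299.7,204.8),90)
E
```

```text
t 33.475 p [ 576.  -299.7  265. ] w 12.1 q7 2.07 F [ 1.3 -0.2 -1.2]
 turn [-0.   0.1 -0. ] shift now-axes [60.2 -0.1  0.9] shift in goal axes [60.2 -0.   0.9]
```

>>> jog_arm --series '[[[0, 0, 0], [10, 0, 0.9], 1], [[0, 0, 0], [16, 0, 0], 1], [[0, 0, 0], [14, 0, 0], 1], [[0, 0, 0], [10, 0, 0], 1], [[0, 0, 0], [5, 0, 0], 1], [[0, 0, 0], [0, 0, 0], 1], [[0, 0, 0], [0, 0, 0], 1]]'

```text
clock: 34.35
eef_pos: [577.3, -300.2, 210.7]
tool_rot: [-0.184, 1.568, -0.185]
force: [-0.1, 0.5, -1.9]
width: 11.5
```

```bash
python3 - <<'E'
from h import *
goal((576.9,-299.7,204.8),90)
E
```

```text
t 34.35 p [ 577.3 -300.2  210.7] w 11.5 q7 2.08 F [-0.1  0.5 -1.9]
 turn [-0.1  0.1  0. ] shift now-axes [ 5.9  0.5 -0.4] shift in goal axes [ 5.9  0.5 -0.4]
```

>>> jog_arm --series '[[[0, 0, 0], [3, 0.3, -0.3], 1], [[0, 0, 0], [2.3, 0, 0], 1], [[0, 0, 0], [0.5, 0, 0], 1], [[0, 0, 0], [0, 0, 0], 1], [[0, 0, 0], [0, 0, 0], 1]]'

```text
clock: 34.98
eef_pos: [576.7, -299.7, 204.6]
tool_rot: [-0.044, 1.569, -0.045]
force: [-0.5, 0.3, 0.7]
width: 12.2
```

>>> jog_arm --series '[[[0, 0, 0], [0, 0, 0], 0.4], [[0, 0, 0], [0, 0, 0], 0.2], [[0, 0, 0], [0, 0, 0], 0], [[0, 0, 0], [0, 0, 0], 0], [[0, 0, 0], [-10, 0, 0], 0], [[0, 0, 0], [-35, 0, 0], -0.5], [[0, 0, 0], [-30, 0, -30], -0.5], [[0, 0, 0], [0, 30, -50], -1]]'

```text
clock: 35.98
eef_pos: [498.1, -272.4, 282.3]
tool_rot: [-0.527, 1.561, -0.531]
force: [0.1, 0.6, 0.0]
width: 79.3
```

>>> jog_arm --series '[[[0, 0, 0], [0, 50, -40], -1], [[0, 0, 0], [0, 40, -22], -0.5], [[0, 0, 0], [40, 12, 0], -0.5], [[0, 0, 0], [40, 0, 0], -0.2], [[0, 0, 0], [0, 0, 0], -0.2], [[0, 0, 0], [0, 0, 0], -0.2]]'

```text
clock: 36.72
eef_pos: [436.8, -169.4, 200.6]
tool_rot: [-0.227, 1.567, -0.229]
force: [-0.1, 0.2, 0.1]
width: 51.3
```

```bash
python3 - <<'E'
from h import *
goal((434.2,-167.2,84),90)
take('wrist','w9');take('side','s9')
for t in('w9','s9'):
    W=world(load(t)); blob(W,(577,-300),28,195,215,'cap bar'); blob(W,(577,-300),60,171,180,'cap top'); blob(W,(434,-167),25,82,92,'knob'); blob(W,(577,-300),75,120,127,'lid')
E
```

```text
t 36.725 p [ 436.8 -169.4  200.6] w 51.3 q7 1.95 F [-0.1  0.2  0.1]
 turn [-0.1  0.2  0. ] shift now-axes [116.6   2.3  -3. ] shift in goal axes [116.6   2.2  -2.6]
cap bar few
cap top few
knob 1398 rect [ 433.5 -166.9] [26.7 26.4] 56.8 circ [ 433.5 -167.2] 13.8 z [83.2 86.4 87.8]
lid 292 rect [ 525.4 -336. ] [ 4.1 39.5] 37.0 circ [ 526.5 -335.2] 19.8 z [120.9 123.3 124.5]
cap bar 158 rect [ 575.2 -301.7] [46.9 14. ] 1.3 circ [ 575.2 -302. ] 23.5 z [196.2 205.9 208.8]
cap top 1080 rect [ 575.2 -302.3] [100.  100.8] 19.4 circ [ 576.7 -301.3] 52.4 z [172.6 176.  177.4]
knob 101 rect [ 434.3 -170.7] [25.6 23.9] 0.7 circ [ 433.8 -170.1] 13.8 z [82.6 86.2 88.7]
lid 672 rect [ 560.5 -308.4] [ 97.8 130.5] 22.5 circ [ 574.7 -302.7] 65.4 z [121.2 123.5 125.8]
```

The cap is seated: top at 176, centred on the caddy to about 2 mm. On to the cover.

>>> jog_arm --series '[[[0, 0.2, 0], [20, 2.2, -2.8], -0.2], [[0, 0, 0], [35, 0, 0], -0.2], [[0, 0, 0], [35, 0, 0], -0.2], [[0, 0, 0], [18, 0, 0], -0.2], [[0, 0, 0], [7, 0, 0], -0.2], [[0, 0, 0], [0, 0, 0], -0.2], [[0, 0, 0], [0, 0, 0], -0.2]]'

```text
clock: 37.7
eef_pos: [433.6, -166.8, 85.2]
tool_rot: [-1.682, 1.57, -1.684]
force: [0.3, 0.4, 0.1]
width: 51.1
```

```bash
python3 - <<'E'
from h import *
goal((433.9,-167.2,84),90)
E
```

```text
t 37.7 p [ 433.6 -166.8   85.2] w 51.1 q7 1.97 F [0.3 0.4 0.1]
 turn [-0.1 -0.   0. ] shift now-axes [ 1.2 -0.4  0.3] shift in goal axes [ 1.2 -0.4  0.3]
```

>>> jog_arm --series '[[[0, 0, 0], [2, -0.4, 0.3], -0.2], [[0, 0, 0], [0, 0, 0], 0.3], [[0, 0, 0], [0, 0, 0], 1], [[0, 0, 0], [0, 0, 0], 1], [[0, 0, 0], [0, 0, 0], 1], [[0, 0, 0], [0, 0, 0], 1], [[0, 0, 0], [0, 0, 0], 1]]'

```text
clock: 38.58
eef_pos: [433.3, -167.0, 82.8]
tool_rot: [-3.066, 1.569, -3.067]
force: [-1.0, 0.7, 5.6]
width: 24.5
```

>>> jog_arm --series '[[[0, 0, 0], [-5, 0, 0], 1], [[0, 0, 0], [-20, 0, 0], 1], [[0, 0, 0], [-40, 0, 0], 1], [[0, 0, 0], [-45, 0, 0], 1], [[0, 0, 0], [-30, 10, 20], 1], [[0, 0, 0], [-5, 30, 25], 1], [[0, 0, 0], [0, 45, 20], 1], [[0, 0, 0], [0, 50, 20], 1]]'

```text
clock: 39.58
eef_pos: [518.8, -31.3, 227.3]
tool_rot: [-2.971, 1.569, -2.973]
force: [1.1, -0.2, -1.5]
width: 24.5
```

```bash
python3 - <<'E'
from h import *
goal((596.8,306.3,225),90)
E
```

```text
t 39.575 p [518.8 -31.3 227.3] w 24.5 q7 1.63 F [ 1.1 -0.2 -1.5]
 turn [-0.2 -0.1  0. ] shift now-axes [  2.  337.8  77.1] shift in goal axes [  2.3 337.6  78. ]
```

>>> jog_arm --series '[[[0, 0, 0], [0, 45, 11], 1], [[0, 0, 0], [0, 55, 12], 1], [[0, 0, 0], [0, 55, 12], 1], [[0, 0, 0], [0, 55, 12], 1], [[0, 0, 0], [0, 50, 12], 1], [[0, 0, 0], [0, 40, 10], 1], [[0, 0, 0], [0, 20, 5], 1], [[0, 0, 0], [0, 0, 0], 1]]'

```text
clock: 40.58
eef_pos: [592.0, 289.9, 226.2]
tool_rot: [3.027, 1.567, 3.029]
force: [-0.6, -1.0, -2.1]
width: 24.5
```

>>> jog_arm --series '[[[0, 0, 0], [0, 0, 0], 1], [[0, 0, 0], [0, 0, 0], 1]]'

```text
clock: 40.83
eef_pos: [593.0, 285.9, 227.0]
tool_rot: [-2.696, 1.568, -2.7]
force: [-0.9, -1.6, -1.4]
width: 24.9
```

```bash
python3 - <<'E'
from h import *
goal((596.8,306.3,91),90)
take('side','s10')
im=load('s10')['img'][60:300,130:400]; cv2.imwrite('pics/s10c.png',cv2.resize(im,(675,600))[:,:,::-1])
W=world(load('s10')); p=read_state()['eef_pos']; print(p)
blob(W,p,70,p[2]-33,p[2]-24,'cover top')
E
```

```text
t 40.825 p [593.  285.9 227. ] w 24.9 q7 1.13 F [-0.9 -1.6 -1.4]
 turn [-0.2 -0.1  0.1] shift now-axes [136.   20.5   4. ] shift in goal axes [136.   20.4   3.8]
[593.03389248 286.22416032 227.11868661]
cover top 570 rect [591.4 280.5] [115.2 119. ] 51.5 circ [596.  280.4] 63.1 z [196.1 199.6 201.3]
```

View pics/s10c.png

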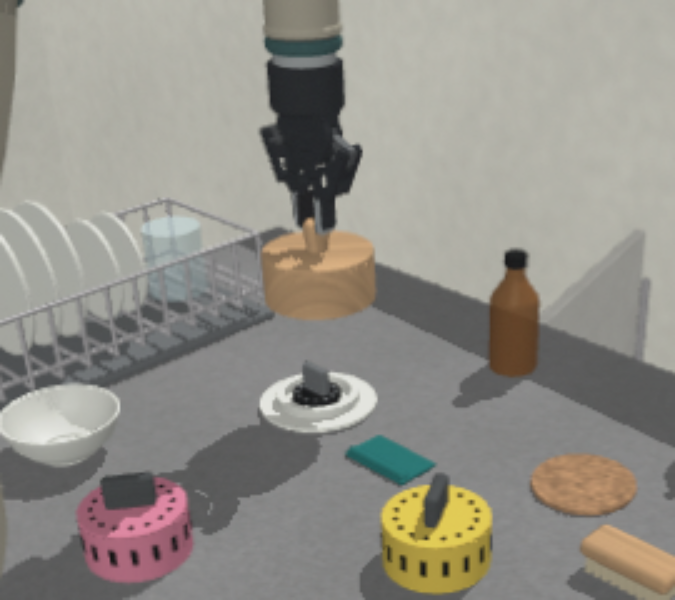

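The crop shows the cover held level at (320,270) above the dish, with the used filter in it, at (318,395). I'll centre it and lower it.

>>> jog_arm --series '[[[0, 0, 0], [0, 19, 3.8], 1], [[0, 0, 0], [0, 0, 0], 1], [[0, 0, 0], [30, 0, 0], 1], [[0, 0, 0], [30, 0, 0], 1], [[0, 0, 0], [0, 0, 0], 1], [[0, 0, 0], [0, 0, 0], 1]]'

```text
clock: 41.62
eef_pos: [597.3, 307.4, 168.0]
tool_rot: [2.162, 1.57, 2.161]
force: [0.9, 0.4, -0.4]
width: 25.3
```

```bash
python3 - <<'E'
from h import *
goal((596.8,306.8,90.8),90)
take('side','s11');W=world(load('s11')); p=read_state()['eef_pos']; print(p)
blob(W,p,70,p[2]-33,p[2]-24,'cover top');blob(W,(596,306),80,5,12,'foot')
E
```

```text
t 41.625 p [597.3 307.4 168. ] w 25.3 q7 1.11 F [ 0.9  0.4 -0.4]
 turn [-0.1 -0.  -0. ] shift now-axes [77.2 -0.7 -0.5] shift in goal axes [77.2 -0.6 -0.5]
[597.62959842 307.45977399 168.45330429]
cover top 581 rect [596.2 302.1] [116.8 118.4] 56.6 circ [599.8 304. ] 62.3 z [137.7 140.5 142.3]
foot 416 rect [594.  298.8] [131.5 133.8] 48.2 circ [599.1 302.3] 72.1 z [ 5.8  8.2 11.1]
```

>>> jog_arm --series '[[[0, 0, 0], [10, -0.5, -0.5], 1], [[0, 0, 0], [20, 0, 0], 1], [[0, 0, 0], [20, 0, 0], 1], [[0, 0, 0], [12, 0, 0], 1], [[0, 0, 0], [8, 0, 0], 1], [[0, 0, 0], [0, 0, 0], 1], [[0, 0, 0], [0, 0, 0], 1]]'

```text
clock: 42.55
eef_pos: [596.5, 306.6, 97.5]
tool_rot: [2.611, 1.57, 2.61]
force: [-0.2, -0.4, -1.8]
width: 25.1
```

```bash
python3 - <<'E'
from h import *
goal((596.8,306.8,90.8),90)
E
```

```text
t 42.55 p [596.5 306.6  97.5] w 25.1 q7 1.12 F [-0.2 -0.4 -1.8]
 turn [-0.1 -0.1 -0. ] shift now-axes [6.7 0.2 0.3] shift in goal axes [6.7 0.2 0.3]
```

>>> jog_arm --series '[[[0, 0, 0], [3, 0, 0], 1], [[0, 0, 0], [3, 0, 0], 1], [[0, 0, 0], [0.7, 0, 0], 1], [[0, 0, 0], [0, 0, 0], 1], [[0, 0, 0], [0, 0, 0], 1]]'

```text
clock: 43.18
eef_pos: [596.2, 306.6, 91.0]
tool_rot: [2.862, 1.569, 2.86]
force: [-2.0, -0.7, 5.2]
width: 25.0
```

>>> jog_arm --series '[[[0, 0, 0], [0, 0, 0], 0.3], [[0, 0, 0], [0, 0, 0], 0], [[0, 0, 0], [0, 0, 0], -0.2], [[0, 0, 0], [0, 0, 0], -0.2], [[0, 0, 0], [-10, 0, 0], -0.2], [[0, 0, 0], [-35, 0, 0], -0.5], [[0, 0, 0], [-45, 0, 0], -1], [[0, 0, 0], [-45, 0, 0], -1]]'

```text
clock: 44.18
eef_pos: [596.3, 306.4, 227.3]
tool_rot: [2.958, 1.569, 2.957]
force: [0.4, -0.1, -0.7]
width: 85.4
```

>>> jog_arm --series '[[[0, 0, 0], [-20, -20, -20], -1], [[0, 0, 0], [0, -30, -40], -1], [[0, 0, 0], [0, -30, -40], -1], [[0, 0, 0], [0, -30, -20], -1], [[0, 0, 0], [0, 0, 0], -1], [[0, 0, 0], [0, 0, 0], -1]]'

```text
clock: 44.92
eef_pos: [477.0, 197.4, 246.3]
tool_rot: [1.583, 1.569, 1.582]
force: [1.2, 0.3, 0.5]
width: 85.1
```

```bash
python3 - <<'E'
from h import *
goal((596.8,306.8,90.8),90)
for n in('wrist','side','top'):
    take(n,n+'12');W=world(load(n+'12')); print(n)
    blob(W,(597,306),20,84,100,'knob');blob(W,(597,306),80,59,68,'cover top');blob(W,(596,306),80,5,12,'foot')
    blob(W,(577,-300),30,198,215,'cap bar'); blob(W,(577,-300),60,171,180,'cap top'); blob(W,(577,-300),80,120,127,'lid')
E
```

```text
t 44.925 p [477.  197.4 246.3] w 85.1 q7 1.18 F [1.2 0.3 0.5]
 turn [-0.1 -0.  -0.1] shift now-axes [155.7 109.3 119.7] shift in goal axes [155.5 109.4 119.8]
wrist
knob 182 rect [598.5 296.8] [20.6  7. ] 17.7 circ [597.7 299. ] 10.3 z [85.3 92.6 95.5]
cover top 8419 rect [593.  301.8] [107.9 119.4] 54.9 circ [596.3 307.2] 60.6 z [61.6 63.  64.1]
foot 1930 rect [573.  291.8] [ 81.4 135.7] 31.4 circ [596.1 305.8] 68.0 z [ 6.4  7.9 10.1]
cap bar few
cap top few
lid few
side
knob 61 rect [596.  304.5] [23.2 27.4] 17.7 circ [595.8 303.2] 14.9 z [85.5 93.3 95.8]
cover top 595 rect [595.9 302. ] [114.7 116.8] 49.9 circ [598.  303.9] 62.2 z [60.9 63.2 65.2]
foot 213 rect [584.3 285.7] [ 92.7 133.9] 51.7 circ [597.3 301. ] 69.2 z [ 5.6  8.2 11.3]
cap bar 137 rect [ 575.3 -302.7] [13.5 45.6] 89.3 circ [ 575.2 -303.1] 22.9 z [198.7 206.8 209. ]
cap top 1082 rect [ 575.1 -302.1] [101.1 101.2] 18.7 circ [ 576.9 -302.1] 52.5 z [172.9 176.  177.6]
lid 658 rect [ 560.9 -308.7] [ 96.6 129.3] 22.2 circ [ 575.1 -302.7] 65.8 z [121.3 123.6 125.5]
top
knob few
cover top 136 rect [620.4 261. ] [71.6 15.8] 24.2 circ [618.4 265.4] 35.9 z [59.6 62.6 66.4]
foot 104 rect [622.9 252.2] [96.5 26.5] 26.0 circ [617.6 263. ] 48.3 z [ 5.3  8.1 11.4]
cap bar 142 rect [ 575.6 -300.4] [15.9 47.3] 88.0 circ [ 575.7 -300. ] 23.7 z [200.3 206.5 210.2]
cap top 1368 rect [ 576.  -300.3] [ 99.7 102. ] 45.7 circ [ 576.4 -300.5] 52.0 z [171.9 175.3 178.9]
lid 539 rect [ 569.6 -292.5] [130.  111.2] 42.2 circ [ 576.  -299.7] 65.9 z [120.5 123.3 126.3]
```

View pics/side12.png

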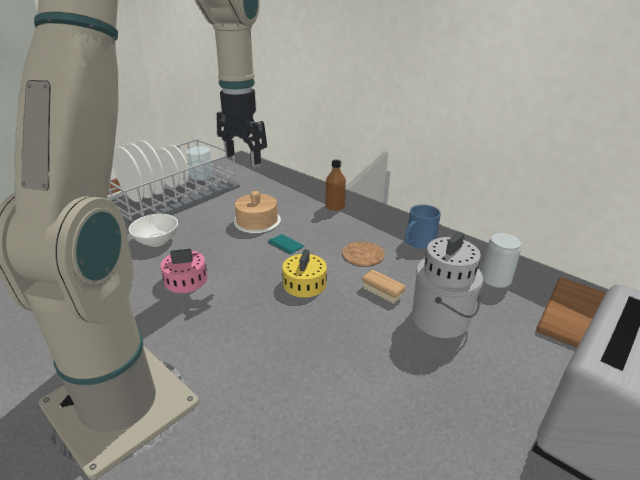

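The cover is on the dish at (256,213): top at 63 and level. The cap is on the caddy at (452,262): top at 176 and level. The brush and scraper lie where they were, and the arm is clear, so I'll hand in.

```bash
python3 -c "
from cell import *
print(finish_job())"
```

```text
the job is handed in; nothing more can be done
None
```

The filters are changed over and the job is handed in at about 45 s of the 138 s. `finish_job` gives no verdict, so this rests on my own checks. I set the used filter down on the mat, put the spare into the caddy's vent, then put the used filter into the dish. The steel cap and the wooden cover went on last.

| Part | Height, measured (expected) | Off centre |
|---|---|---|
| Spare in vent, checked before capping | post top 168 mm (168) | about 1 mm |
| Used filter in dish, checked before covering | bar top 52 mm (52) | about 2 mm |
| Steel cap | top 176 mm (176) | about 1 mm |
| Wooden cover | top 63 mm (63) | about 1–2 mm |

- **Brush and scraper:** neither looked moved in the last side picture. I did not re-measure them at the end.
- **Gripper:** it was open and clear of everything at hand-in.
- **Disagreements:** the side camera read y about 2–4 mm lower than the wrist camera, so I went by the wrist camera and by differences within one picture. In the last look the arm hid most of the dish from the top camera, so the cover rests on the wrist and side views alone.

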